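# Scan and post the yellow egg-batch plate

## Robot

A 6-joint arm with a two-finger parallel gripper is mounted at the origin on the work surface. World frame = base frame: x ahead of the robot, y to its left, z up, the work surface at z = 0. Lengths are in m, angles in degrees, forces in N, time in s.
With the tool pointing down it reaches from about 0.35 to 0.775 m from the base axis. Payload 7.3 kg.
Tool frame: the origin (TCP) lies midway between the tips of the shut fingers; the grasp point (between the pads) lies 19 mm behind it (grasp_offset is the distance from the TCP to the grasp point, in m); z points along the fingers, y is the line along which they close (so a half turn about z gives the same grasp; the last joint's range is limited). The gripper opens to 92 mm and grips with 3 to 60 N. Pads are 19 mm wide; open, the fingers measure 130 mm over their backs; the gripper's body (75 mm by 190 mm) begins 47 mm behind the grasp point.
Start: joints at [-77.12, 19.595, 87.324, -0, 73.075, -8.365], TCP at [0.19, -0.489, 0.227] pointing down, gripper open.
Joint ranges: [-145.02, 145.02], [-44.19, 115.74], [2.07, 154.8], [-57.11, 237.11], [16.16, 152.29], [-177.93, 177.93]. Speed limits (degrees/s): [147.25, 147.25, 180, 180, 180, 180].

## Interface

Orientations are given as [roll, pitch, yaw] about the fixed x, y, z axes, in that order (R = Rz(yaw) Ry(pitch) Rx(roll)).
In Python, from station import * gives the robot as it stands.
- The arm moves only by the tool play_rows, never from a script. Its arguments are lists of equal length, an entry for each row: "grip": the closure, from -1 (fully open) to 1 (shut); "travel": the shift along the world's x, y, z in m, a list of three; "delta_rot": the turn, a rotation vector about the world's x, y, z in rad, a list of three. A call has 1 to 8 rows; each row shifts and turns the commanded pose from where the row before left it; what a row does not reach is not made up. A row lasts 1/10 s, in which the tool goes at most 50 mm and 8.59 degrees, less where a joint would pass 70% of its speed; a pose out of reach is approached as far as the arm can. A call with a gripper value outside its range is refused whole. The fingers move at their own pace and stop on an object; the grip force is fixed at half the most. Time passes only in rows, so rows that do not move let the fingers close. It gives the time, the measured TCP pose, the force, the opening and the grip force at its end, in the units of the state.
- state(): the state, without advancing time (a new reading comes with each control period).
- read_camera(name): name is "scene" or "top" or "wrist"; returns a dict with "pixels" (400x640x3 uint8, blue, green, red), "fx", "fy", "cx", "cy" (pixels), "k1" (the pictures are not rectified: a ray, as slopes to the right and down, at radius r is drawn at 1 + k1 r^2 times it, then the intrinsics apply), "R" (3x3) and "t" (3): a world point X has camera coordinates R X + t. Camera axes: x right, y down, z forward; pixel columns grow to the right and rows downward; lengths in m; the calibration is good to about 2 mm. A picture is of the moment at which its call begins. There is no depth.
- hand_in(): hands the job in; it is judged then, once.
The state is a dict: "t": time; "joint_positions": joint angles; "joint_velocities": joint speeds; "joint_efforts": joint torques, N m; "ee_pos": TCP position; "orientation": TCP orientation; "contact_force": force on the tool from outside, world axes, zero at the start; "torque": the same for the moment, N m; "width": opening from 0.0 (shut) to 1.0 (fully open); "grasp_force": force on a finger pad.
Only numpy, scipy, OpenCV 4.12 (cv2) and the standard library are available. Lean on these libraries where they do the work, as an engineer would, in place of code of your own. Each camera call takes 0.05 s, during which the arm holds its last target. There are 200 camera calls.

## Task

Slide the yellow batch plate by its top edge up out of the leaning slotted rack, and hold it upright in front of the bench scanner with its barcode label squarely facing the scanner's window, about 100 mm from it, steady for at least a second and a half. Then set the plate gently (not dropped or pressed hard) on the ledge of the wooden easel, whose height you must find by feel or by eye, centred, leaning back on the two uprights with its label facing away from the robot, and let go. Leave the other plates and everything else on the counter where they are.

Things in the scene. Friction and masses are not known exactly. Their poses are not given: they have to be found in the camera images.
- yellow_plate: Yellow plastic plate, 0.1 to 0.21 kg: sheet 5 mm thick (own x), 120 wide (y), 150 tall (z); a 10 mm thick rim runs along its top edge, 136 to 150 mm up (grip it there at mid-width). Origin: centre of the bottom edge; z up the sheet, x out of the face with the white barcode label. In the rack it leans 0.35 rad back from vertical, top towards the robot, label away from it.
- label (a point): Centre of the white barcode label (74 x 44 mm) on the yellow plate's face: 75 mm above the bottom edge, at mid-width. Axes as the plate's.
- blue_plate: Blue plate of the same make as the yellow one, in another slot: bystander, leave it there.
- red_plate: Red plate of the same make, in another slot: bystander, leave it there.
- rack: Fixed white and steel rack, 234 x 148 x 127 high. Origin: underside, below the middle slot's foot. Three slots 72 mm apart along own x, order of plates varies; all lean 0.35 rad, tops to own -x, floor 30 mm above the table. Ribs 12 mm wide guide a plate's side edges for its lowest 90 mm (slot 9 mm wide, 2 mm play each side edge); it is free after sliding 90 mm up its own plane.
- easel: Fixed wooden easel, base 150 x 150 x 12 mm. Origin: underside of the base, below the foot of the uprights' front faces; own x points to its front. Two uprights, 14 mm wide, 150 long, at own y = +-45 mm, lean 0.35 rad back (tops to own -x); between them is room for a finger. A ledge lined with soft green foam is clamped across them, square to them (see easel_foot).
- easel_foot (a point): Where the uprights' front faces meet the base's top, at mid-width (12 mm above the easel's origin); axes as the easel's. The ledge's resting surface is anywhere from 20 to 80 mm from here up along the uprights: this differs from run to run and is not reported, feel for it. The ledge is 110 mm wide and sticks out 24 mm clear of the uprights, then a lip 10 mm high.
- easel_front (a point): A point in the air 120 mm in front of the easel's origin (own x) and 100 mm up: the side that the label must face.
- scanner: Fixed bench scanner, 171 mm tall: round black foot 90 mm across, a post, a grey head 60 x 75 x 62 mm with a dark window. Origin: centre of the foot's underside. The window looks level along own -x (towards the robot at yaw 0).
- window (a point): Centre of the scanner's window, 32 mm to own -x of the scanner's axis and 140 mm above the table. Axes as the scanner's: it looks along own -x.
- carton: Closed grey egg carton, 112 x 162 x 69 mm, bystander. Origin: centre of its underside.
- honey_jar: Amber honey jar, 68 mm across, 95 tall, bystander. Origin: centre of its underside.
- mug: Blue mug, 80 mm across, 90 tall, bystander. Origin: centre of its underside.
- tape_roll: Roll of clear tape lying flat, 76 mm across, 25 high, bystander. Origin: centre of its underside.
Mind the look-alikes: they are no part of the job. There is more than one size of the easel; the one meant has the size given above.

How it is judged:
By the outcome, as a careful person would: the job done as asked, in the order asked, and still so for the second after the job is handed in, with the robot touching nothing.
It also fails if it takes over 61 s, if anything falls off the work surface, if the arm or the gripper's body presses on something with over 40 N, if the wrist force passes 120 N, or if a joint passes its speed limit or range.

## Working session

There is one attempt and no reset: what is moved stays moved. The work goes in short steps, Python scripts to look and compute and a tool call to move; the robot and the scene stay as the last step left them, time stands still between calls to the robot, and variables do not carry over. Pictures are saved under pics/ and viewed, at most 10 in all, crops included, and the job is handed in when it is done.

Besides the shell and the picture viewer there is one more tool, called after ">>>" by a JSON object that holds its "op" and its "data", one argument or row to a line. play_rows: Moves the arm, as the interface text tells. Its arguments: {"type":"object","properties":{"grip":{"type":"array","items":{"type":"number"}},"travel":{"type":"array","items":{"type":"array","items":{"type":"number"}}},"delta_rot":{"type":"array","items":{"type":"array","items":{"type":"number"}}}},"required":["grip","travel","delta_rot"]}

```bash
mkdir -p pics
cat > h.py <<'E'
from station import *
import numpy as np, cv2
def ray(c,u,v):
    K=np.array([[c["fx"],0,c["cx"]],[0,c["fy"],c["cy"]],[0,0,1]],float)
    x=np.array([(u-c["cx"])/c["fx"],(v-c["cy"])/c["fy"]]); p=x.copy()
    for _ in range(30): p=x/(1+c["k1"]*(p@p))
    R=np.array(c["R"]);t=np.array(c["t"]).ravel()
    d=R.T@np.array([p[0],p[1],1]); return -R.T@t, d/np.linalg.norm(d)
def onz(c,u,v,z):
    o,d=ray(c,u,v); return o+d*(z-o[2])/d[2]
def tri(*obs):
    A=0;b=0
    for c,u,v in obs:
        o,d=ray(c,u,v);P=np.eye(3)-np.outer(d,d);A=A+P;b=b+P@o
    X=np.linalg.solve(A,b)
    e=[np.linalg.norm((np.eye(3)-np.outer(d,d))@(X-o)) for o,d in (ray(*q) for q in obs)]
    return X,max(e)
def proj(c,X):
    q=np.array(c["R"])@X+np.array(c["t"]).ravel();p=q[:2]/q[2];p=p*(1+c["k1"]*(p@p))
    return np.array([c["fx"]*p[0]+c["cx"],c["fy"]*p[1]+c["cy"]])
E
python3 - <<'E'
from h import *
import pickle
C={n:read_camera(n) for n in("scene","top","wrist")}
pickle.dump(C,open("c0.pkl","wb"))
for n,c in C.items():
    cv2.imwrite(f"pics/{n}0.png",c["pixels"]); print(n,c["fx"],c["k1"],(-np.array(c["R"]).T@np.array(c["t"]).ravel()).round(3), np.array(c["R"]).round(2).tolist())
print(state())
E
```

```text
scene 517.4899674104894 -0.03407978682340785 [1.003 0.938 1.194] [[-0.88, 0.48, -0.0], [0.37, 0.67, -0.64], [-0.3, -0.56, -0.77]]
top 448.54844461538136 -0.06462758809524295 [0.457 0.112 1.567] [[0.01, -1.0, -0.02], [-1.0, -0.0, -0.07], [0.07, 0.02, -1.0]]
wrist 335.8560642623872 -0.04532302074639257 [ 0.267 -0.459  0.385] [[0.36, -0.93, -0.0], [-0.89, -0.35, 0.3], [-0.28, -0.11, -0.95]]
{'t': 0.15, 'joint_positions': array([-7.71197566e+01,  1.96276010e+01,  8.73621628e+01, -2.92551537e-04,
        7.30745621e+01, -8.36512177e+00]), 'joint_velocities': array([ 0.04233428, -0.04952544, -0.09716348,  0.06644274,  0.0872181 ,
       -0.07234132]), 'joint_efforts': array([ 1.00028530e-03, -4.31470335e+01, -2.44355267e+01,  7.17811310e-02,
        5.38529386e-02, -8.52483140e-05]), 'ee_pos': array([ 0.19019611, -0.48903153,  0.22621679]), 'orientation': array([-1.79936318e+02, -9.08137307e-03,  2.12454454e+01]), 'contact_force': array([ 0.53930487, -0.65017501,  0.009881  ]), 'torque': array([ 0.02748488, -0.00453855,  0.0475143 ]), 'grasp_force': 0.0, 'width': 1.00137139859487}
```

View pics/scene0.png

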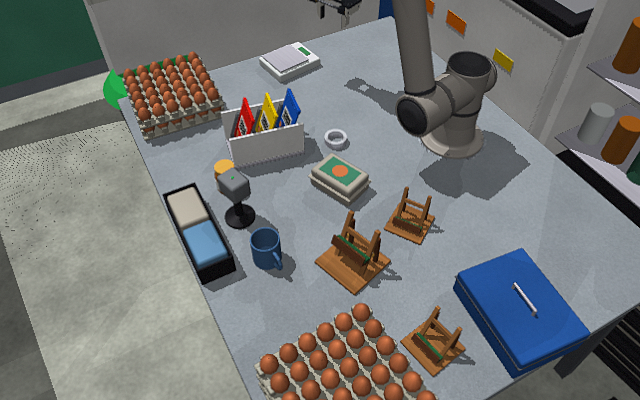

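View pics/top0.png

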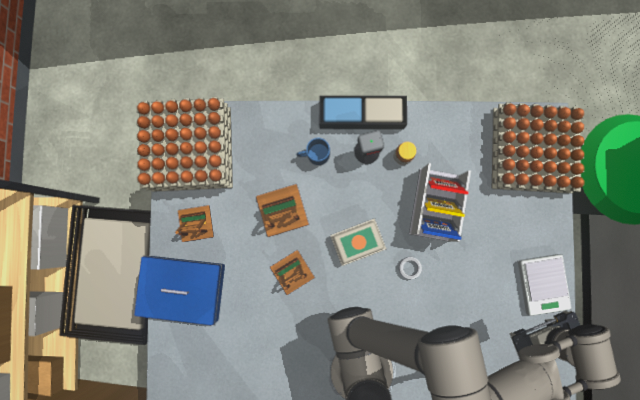

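The scene picture shows the rack at about (265,135) with red, yellow and blue plates (yellow in the middle, (268,112)). The scanner is at (236,190), and there are three easels at (352,255), (410,215) and (435,340). In the top view the rack is at (442,203), the scanner at (369,150), and the easels at (282,210), (291,272) and (194,223). The easel at top (282,210) looks largest, so I'll measure its base and check it in an enlarged crop.

Run:
```python
from h import *
import pickle
C=pickle.load(open("c0.pkl","rb"));c=C["top"];im=c["pixels"]
cv2.imwrite("pics/crop_top.png",cv2.resize(im[125:305,170:480],None,fx=2.58,fy=2.58,interpolation=cv2.INTER_CUBIC))
s=C["scene"]["pixels"]
cv2.imwrite("pics/crop_scene.png",cv2.resize(s[80:300,200:450],None,fx=2.7,fy=2.7,interpolation=cv2.INTER_CUBIC)) 
h=cv2.cvtColor(im,cv2.COLOR_BGR2HSV)
m=cv2.inRange(h,(5,80,40),(20,255,255))
for k in cv2.findContours(m,0,2)[0]:
    if 250<cv2.contourArea(k)<4000:
        b=cv2.boxPoints(cv2.minAreaRect(k));w=np.array([onz(c,*p,0.012) for p in b])
        print(b.round(0).tolist(),w[:,:2].round(3).tolist(),[round(np.linalg.norm(w[i]-w[i-1]),3) for i in (1,2)])
```

```text
[[269.0, 267.0], [297.0, 250.0], [314.0, 277.0], [287.0, 295.0]] [[0.356, 0.319], [0.416, 0.223], [0.322, 0.163], [0.262, 0.258]] [np.float64(0.113), np.float64(0.112)]
[[171.0, 211.0], [209.0, 205.0], [214.0, 236.0], [177.0, 242.0]] [[0.548, 0.668], [0.57, 0.536], [0.461, 0.515], [0.438, 0.646]] [np.float64(0.134), np.float64(0.112)]
[[255.0, 196.0], [296.0, 184.0], [308.0, 224.0], [267.0, 237.0]] [[0.602, 0.373], [0.646, 0.229], [0.504, 0.185], [0.46, 0.328]] [np.float64(0.15), np.float64(0.149)]
[[503.0, 183.0], [503.0, 172.0], [583.0, 177.0], [583.0, 188.0]] [[0.652, -0.494], [0.691, -0.498], [0.674, -0.787], [0.634, -0.783]] [np.float64(0.04), np.float64(0.29)]
[[503.0, 169.0], [503.0, 157.0], [583.0, 163.0], [583.0, 175.0]] [[0.701, -0.495], [0.742, -0.5], [0.724, -0.79], [0.683, -0.785]] [np.float64(0.041), np.float64(0.291)]
[[503.0, 155.0], [503.0, 143.0], [583.0, 149.0], [583.0, 161.0]] [[0.751, -0.497], [0.792, -0.501], [0.774, -0.792], [0.733, -0.787]] [np.float64(0.041), np.float64(0.291)]
[[517.0, 143.0], [517.0, 131.0], [583.0, 134.0], [583.0, 146.0]] [[0.795, -0.549], [0.839, -0.553], [0.828, -0.795], [0.784, -0.79]] [np.float64(0.044), np.float64(0.242)]
[[503.0, 128.0], [503.0, 116.0], [583.0, 121.0], [583.0, 133.0]] [[0.847, -0.5], [0.889, -0.504], [0.877, -0.797], [0.834, -0.792]] [np.float64(0.043), np.float64(0.293)]
[[503.0, 114.0], [503.0, 102.0], [583.0, 108.0], [583.0, 120.0]] [[0.899, -0.502], [0.94, -0.507], [0.924, -0.8], [0.882, -0.794]] [np.float64(0.042), np.float64(0.294)]
[[-14.0, 176.0], [1.0, -2.0], [23.0, 0.0], [8.0, 178.0]] [[0.674, 1.379], [1.366, 1.381], [1.352, 1.285], [0.667, 1.287]] [np.float64(0.691), np.float64(0.098)]
```

View pics/crop_top.png

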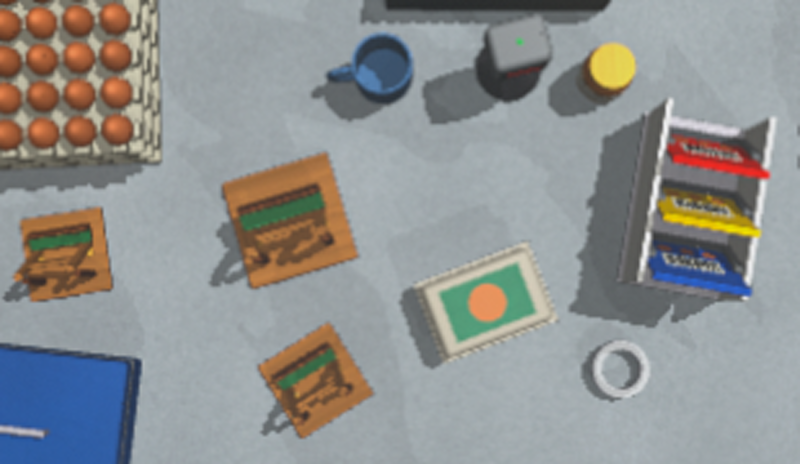

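View pics/crop_scene.png

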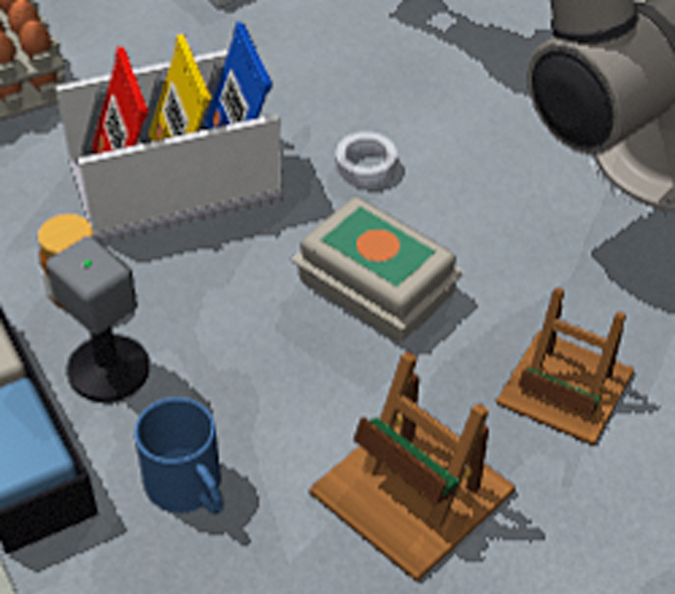

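The large easel is the one at top-view pixel (282,210): its base measures 150 x 149 mm, which matches the text. The two at (291,272) and (194,223) are about 112 mm and are look-alikes. The crops confirm this, with the green ledge on the far (+x) side and the yellow plate in the rack's middle slot. Next I'll measure the plate, rack and scanner roughly.

Run:
```python
from h import *
import pickle
C=pickle.load(open("c0.pkl","rb"))
def masks(n,lo,hi,roi):
    im=C[n]["pixels"];h=cv2.cvtColor(im,cv2.COLOR_BGR2HSV);m=cv2.inRange(h,lo,hi);z=np.zeros_like(m);x0,y0,x1,y1=roi;z[y0:y1,x0:x1]=m[y0:y1,x0:x1];return z
t,s=C["top"],C["scene"]
for n,roi in(("top",(415,180,480,240)),("scene",(240,85,300,140))):
    m=masks(n,(22,120,90),(35,255,255),roi);k=max(cv2.findContours(m,0,2)[0],key=cv2.contourArea)
    a=cv2.approxPolyDP(k,1.5,True)[:,0];print(n,a.tolist())
m=masks("top",(0,0,70),(180,60,160),(350,125,390,170))
# scanner head, dark foot
g=cv2.cvtColor(t["pixels"],cv2.COLOR_BGR2GRAY);roi=np.zeros_like(g);roi[125:172,345:395]=1
f=((g<45)&(roi>0)).astype(np.uint8)
print(cv2.boundingRect(f))
for name,px in(("rackcorners",[(429,163),(470,170),(461,241),(416,233)]),):
    for p in px: print(p,onz(t,*p,.127).round(3))
```

```text
top [[425, 203], [427, 210], [464, 216], [454, 203], [451, 202], [450, 204], [453, 206], [453, 209], [432, 206], [429, 201]]
scene [[268, 93], [265, 93], [255, 128], [256, 131], [258, 125], [261, 128], [260, 130], [263, 130], [259, 121], [263, 109], [270, 124], [269, 128], [272, 128], [277, 116]]
(345, 125, 26, 3)
(429, 163) [ 0.701 -0.21   0.127]
(470, 170) [ 0.679 -0.344  0.127]
(461, 241) [ 0.449 -0.31   0.127]
(416, 233) [ 0.474 -0.166  0.127]
```

Run:
```python
from h import *
import pickle
C=pickle.load(open("c0.pkl","rb"));t,s=C["top"],C["scene"]
for a,b in(((427,210),(278,116)),((464,216),(267,93))):
    X,e=tri((t,*a),(s,*b));print(X.round(3),round(e,4))
# scanner: top head corners in crop_top / crop_scene
ct=lambda u,v:(170+u/2.58,125+v/2.58); cs=lambda u,v:(200+u/2.7,80+v/2.7)
print([onz(t,*ct(*p),.171).round(3).tolist() for p in((486,27),(542,17),(550,62),(492,75))])
print([onz(s,*cs(*p),.171).round(3).tolist() for p in((48,260),(90,240),(132,270),(90,298))])
print("foot",onz(s,*cs(108,368),.01).round(3))
```

```text
[ 0.544 -0.192  0.166] 0.0019
[ 0.526 -0.309  0.167] 0.001
[[0.78, 0.022, 0.171], [0.793, -0.047, 0.171], [0.737, -0.056, 0.171], [0.721, 0.014, 0.171]]
[[0.795, -0.039, 0.171], [0.747, -0.045, 0.171], [0.726, 0.014, 0.171], [0.777, 0.028, 0.171]]
foot [ 0.763 -0.011  0.01 ]
```

```bash
cat >> h.py <<'E'
from scipy.spatial.transform import Rotation as Ro
def plateR(yaw,lean): return Ro.from_euler('xyz',[0,-lean*57.29578,yaw],degrees=True)  # cols plate x,y,z ; lean rad
def toolR(yaw,lean):
    M=plateR(yaw,lean).as_matrix(); return Ro.from_matrix(np.stack([M[:,1],M[:,0],-M[:,2]],1))
def cur():
    s=state(); return s["ee_pos"],Ro.from_euler('xyz',s["orientation"],degrees=True)
def plan(P,yaw,lean):
    p,R=cur(); d=np.array(P)-p; rv=(toolR(yaw,lean)*R.inv()).as_rotvec()
    n=int(max(np.ceil(np.linalg.norm(d)/.05),np.ceil(np.linalg.norm(rv)/.149)))
    print("d",d.round(4),"rv",rv.round(4),"n",n,"per row",(d/n).round(4),(rv/n).round(4))
def plateframe():
    "held plate frame estimate from tool, grip at 143"
    p,R=cur(); M=R.as_matrix(); return p,np.stack([M[:,1],M[:,0],-M[:,2]],1)
E
python3 -c "
from h import *
plan([.491,-.243,.291],-9,.35)"
```

```text
d [0.3008 0.246  0.0648] rv [-0.2307 -0.2859  1.0317] n 8 per row [0.0376 0.0308 0.0081] [-0.0288 -0.0357  0.129 ]
```

>>> {"op": "play_rows", "data": {
  "grip": [0.34,0.34,0.34,0.34,0.34,0.34,0.34,0.34],
  "travel": [
    [0.035,0.03,0.02],
    [0.038,0.031,0.02],
    [0.038,0.031,0.01],
    [0.038,0.031,0.005],
    [0.038,0.031,0.005],
    [0.038,0.031,0.003],
    [0.038,0.031,0.001],
    [0.038,0.03,0.001]
  ],
  "delta_rot": [
    [-0.0288,-0.0357,0.129],
    [-0.0288,-0.0357,0.129],
    [-0.0288,-0.0357,0.129],
    [-0.0288,-0.0357,0.129],
    [-0.0288,-0.0357,0.129],
    [-0.0288,-0.0357,0.129],
    [-0.0288,-0.0357,0.129],
    [-0.0288,-0.0357,0.129]
  ]
}}

```text
t: 0.95
ee_pos: [0.4901, -0.2434, 0.2907]
orientation: [159.8, 0.1, 81.3]
contact_force: [0.3, -0.4, 1.3]
width: 0.36
grasp_force: 0.0
```

>>> {"op": "play_rows", "data": {
  "grip": [0.34],
  "travel": [
    [0,0,0]
  ],
  "delta_rot": [
    [0,0,0]
  ]
}}

```text
t: 1.05
ee_pos: [0.4912, -0.2416, 0.2902]
orientation: [159.8, -0.0, 81.5]
contact_force: [-0.9, -1.0, -0.2]
width: 0.339
grasp_force: 0.0
```

Run:
```python
from h import *
import pickle
print(state()); plan([.491,-.243,.291],-9,.35)
c=read_camera("wrist");pickle.dump(c,open("w1.pkl","wb"));cv2.imwrite("pics/w1.png",c["pixels"])
```

```text
{'t': 1.05, 'joint_positions': array([-40.41426165,   9.02948412,  94.49476364,  12.20470677,
        59.75931166, -36.48237489]), 'joint_velocities': array([-4.15123159, -0.41949014,  0.2641756 , -3.30635164,  1.95086014,
        3.15523195]), 'joint_efforts': array([  1.65970042, -35.28994203, -26.53973222,   1.39167957,
        -1.55261111,  -0.50129732]), 'ee_pos': array([ 0.49117063, -0.24158512,  0.29024403]), 'orientation': array([ 1.59843673e+02, -4.72211482e-02,  8.14639613e+01]), 'contact_force': array([-0.89930304, -1.02226556, -0.19997008]), 'torque': array([ 0.02883673,  0.17966296, -0.02556095]), 'grasp_force': 0.0, 'width': 0.3393758251869254}
d [-0.0002 -0.0014  0.0008] rv [-0.0005  0.0019 -0.0081] n 1 per row [-0.0002 -0.0014  0.0008] [-0.0005  0.0019 -0.0081]
```

View pics/w1.png

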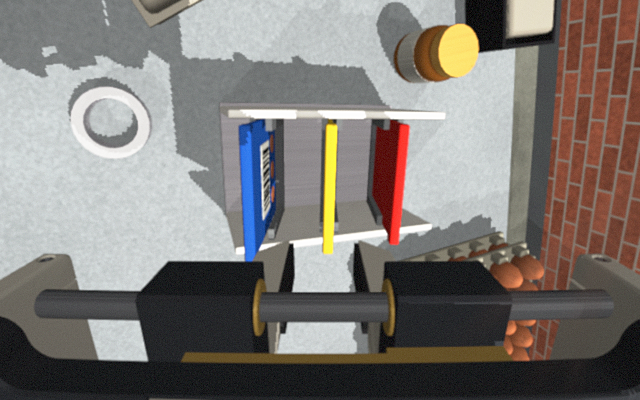

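The wrist picture shows the yellow rim edge-on from (329,122) to (328,252) between the blue plate (255,190) and the red plate (397,180), with the fingers at about columns 285–360. Now I'll measure it precisely.

Run:
```python
from h import *
import pickle
c=pickle.load(open("w1.pkl","rb"));C=pickle.load(open("c0.pkl","rb"));t,s=C["top"],C["scene"]
h=cv2.cvtColor(c["pixels"],cv2.COLOR_BGR2HSV);m=cv2.inRange(h,(24,150,120),(34,255,255));m[:100]=0;m[265:]=0;m[:,:280]=0;m[:,380:]=0
k=max(cv2.findContours(m,0,2)[0],key=cv2.contourArea)
r=cv2.minAreaRect(k);b=cv2.boxPoints(r);print(r,cv2.approxPolyDP(k,2,True)[:,0].tolist())
ys,xs=np.nonzero(m)
for y in (126,150,190,230,248): q=xs[ys==y];print(y,q.min(),q.max())
A=(np.median(xs[ys<ys.min()+4]),ys.min());B=(np.median(xs[ys>ys.max()-4]),ys.max()+1);print(A,B)
for a,tt,ss in((A,(427,210),(278,116)),(B,(464.5,216),(267,93))):
    print("w+t",*tri((c,*a),(t,*tt)),"w+s",*tri((c,*a),(s,*ss)))
for z in(.16,.166,.171,.176):
    P,Q=onz(c,*A,z),onz(c,*B,z);print(z,np.linalg.norm(P-Q).round(4),((P+Q)/2).round(4),np.degrees(np.arctan2(-(P-Q)[0],(P-Q)[1])).round(2))
p,R=cur();M=R.as_matrix()
for z in(.166,.171): 
    mid=(onz(c,*A,z)+onz(c,*B,z))/2;print("in tool frame",(M.T@(mid-p)).round(4))
```

```text
((329.85064697265625, 188.5084991455078), (10.722668647766113, 127.22889709472656), 1.3859177827835083) [[335, 125], [326, 126], [324, 252], [331, 252]]
126 326 336
150 326 335
190 325 334
230 324 333
248 324 332
(np.float64(331.0), np.int64(125)) (np.float64(327.0), np.int64(253))
w+t [ 0.54438418 -0.1888721   0.18664081] 0.00019800779414988183 w+s [ 0.54691619 -0.18878156  0.17169518] 0.0037383498217338704
w+t [ 0.52805363 -0.30796204  0.1723587 ] 0.0014774882745505417 w+s [ 0.52801565 -0.30564186  0.17093335] 0.0021237584319622653
0.16 0.123 [ 0.5436 -0.2535  0.16  ] -10.16
0.166 0.1203 [ 0.5416 -0.2513  0.166 ] -10.16
0.171 0.1181 [ 0.5399 -0.2495  0.171 ] -10.16
0.176 0.1159 [ 0.5382 -0.2477  0.176 ] -10.16
in tool frame [-1.000e-04  6.700e-03  1.345e-01]
in tool frame [0.0014 0.0066 0.1292]
```

```bash
python3 -c "
from h import *
plan([.536,-.249,.183],-9.7,.35)"
```

```text
d [ 0.0462 -0.0058 -0.1071] rv [-0.0003  0.0001 -0.0163] n 3 per row [ 0.0154 -0.0019 -0.0357] [-0.0001  0.     -0.0054]
```

>>> {"op": "play_rows", "data": {
  "grip": [0.34,0.34,0.34,0.34,0.34],
  "travel": [
    [0.011,-0.001,-0.025],
    [0.015,-0.002,-0.035],
    [0.012,-0.002,-0.028],
    [0.008,-0.001,-0.019],
    [0,0,0]
  ],
  "delta_rot": [
    [0,0,-0.005],
    [0,0,-0.005],
    [0,0,-0.005],
    [0,0,0],
    [0,0,0]
  ]
}}

```text
t: 1.6
ee_pos: [0.5334, -0.2513, 0.1802]
orientation: [160.2, -0.1, 80.1]
contact_force: [-0.8, 0.4, 0.1]
width: 0.33
grasp_force: 0.0
```

```bash
cat > rim.py <<'E'
from h import *
import pickle,sys
c=read_camera("wrist");pickle.dump(c,open("w2.pkl","wb"));cv2.imwrite(f"pics/{sys.argv[1]}.png",c["pixels"])
h=cv2.cvtColor(c["pixels"],cv2.COLOR_BGR2HSV);m=cv2.inRange(h,(24,150,120),(34,255,255));m[:, :270]=0;m[:,400:]=0;m[:60]=0
k=max(cv2.findContours(m,0,2)[0],key=cv2.contourArea);print(cv2.boundingRect(k),cv2.approxPolyDP(k,2,True)[:,0].tolist())
z=float(sys.argv[2]);ys,xs=np.nonzero(m);p,R=cur();M=R.as_matrix()
for a in cv2.approxPolyDP(k,2,True)[:,0]:
    X=onz(c,*a.astype(float),z);print(a,X.round(4),"tool",(M.T@(X-p)).round(4))
plan([.5498,-.2515,.1446],-9.7,.35)
E
python3 rim.py w2 .169
```

```text
(320, 126, 18, 167) [[327, 126], [325, 128], [330, 130], [328, 134], [326, 130], [320, 137], [323, 137], [323, 150], [326, 154], [324, 155], [320, 149], [320, 160], [325, 164], [324, 170], [322, 171], [320, 166], [320, 170], [324, 172], [323, 178], [328, 183], [324, 182], [321, 185], [321, 197], [324, 195], [325, 198], [320, 199], [324, 199], [326, 203], [320, 212], [323, 213], [320, 216], [321, 291], [335, 292], [334, 232], [337, 200], [333, 194], [336, 192], [334, 184], [337, 176], [334, 176], [334, 162], [337, 160], [337, 153], [335, 155], [333, 152], [337, 151], [334, 146], [335, 138], [333, 142], [332, 139], [323, 138], [325, 134], [331, 137], [327, 135], [330, 133], [330, 127]]
[327 126] [ 0.5513 -0.1857  0.169 ] tool [0.068  0.0009 0.0145]
[325 128] [ 0.5501 -0.1865  0.169 ] tool [ 0.067  -0.0001  0.0141]
[330 130] [ 0.5526 -0.188   0.169 ] tool [0.066  0.0024 0.015 ]
[328 134] [ 0.5512 -0.1897  0.169 ] tool [0.064  0.0014 0.0146]
[326 130] [ 0.5505 -0.1875  0.169 ] tool [0.066  0.0004 0.0143]
[320 137] [ 0.5467 -0.1903  0.169 ] tool [ 0.0627 -0.0026  0.0132]
[323 137] [ 0.548
[... 2681 characters left out ...]
35 138] [ 0.5546 -0.1925  0.169 ] tool [0.0619 0.005  0.0159]
[333 142] [ 0.5532 -0.1943  0.169 ] tool [0.0599 0.004  0.0156]
[332 139] [ 0.5529 -0.1927  0.169 ] tool [0.0614 0.0035 0.0154]
[323 138] [ 0.5482 -0.1911  0.169 ] tool [ 0.0621 -0.0011  0.0137]
[325 134] [ 0.5496 -0.1894  0.169 ] tool [ 0.0641 -0.0001  0.0141]
[331 137] [ 0.5525 -0.1915  0.169 ] tool [0.0624 0.003  0.0152]
[327 135] [ 0.5506 -0.1901  0.169 ] tool [0.0635 0.0009 0.0145]
[330 133] [ 0.5523 -0.1895  0.169 ] tool [0.0645 0.0025 0.015 ]
[330 127] [ 0.5528 -0.1865  0.169 ] tool [0.0675 0.0024 0.015 ]
d [ 0.0159  0.0002 -0.0376] rv [-0.0017 -0.0022  0.0041] n 1 per row [ 0.0159  0.0002 -0.0376] [-0.0017 -0.0022  0.0041]
```

>>> {"op": "play_rows", "data": {
  "grip": [0.34,0.34,0.34,0.34],
  "travel": [
    [0.005,0.001,-0.012],
    [0.006,0.001,-0.014],
    [0.005,0,-0.012],
    [0,0,0]
  ],
  "delta_rot": [
    [0,-0.002,0.004],
    [0,0,0],
    [0,0,0],
    [0,0,0]
  ]
}}

```text
t: 2.05
ee_pos: [0.5506, -0.249, 0.1442]
orientation: [159.9, -0.1, 80.4]
contact_force: [-0.7, 0.2, -0.3]
width: 0.326
grasp_force: 0.0
```

>>> {"op": "play_rows", "data": {
  "grip": [0.6,0.8,1,1,1,1],
  "travel": [
    [0,0,0],
    [0,0,0],
    [0,0,0],
    [0,0,0],
    [0,0,0],
    [0,0,0]
  ],
  "delta_rot": [
    [0,0,0],
    [0,0,0],
    [0,0,0],
    [0,0,0],
    [0,0,0],
    [0,0,0]
  ]
}}

```text
t: 2.65
ee_pos: [0.551, -0.2494, 0.1462]
orientation: [159.7, 0.0, 80.4]
contact_force: [-3.8, 0.1, 5.7]
width: 0.104
grasp_force: 30.0
```

Gripped at 9.6 mm, which matches the rim. Next I'll slide it up along the plate's own plane.

>>> {"op": "play_rows", "data": {
  "grip": [1,1,1,1,1,1,1,1],
  "travel": [
    [-0.0034,0.0006,0.0094],
    [-0.0034,0.0006,0.0094],
    [-0.005,0.0008,0.014],
    [-0.005,0.0008,0.014],
    [-0.005,0.0008,0.014],
    [-0.005,0.0008,0.014],
    [-0.005,0.0008,0.014],
    [-0.005,0.0008,0.014]
  ],
  "delta_rot": [
    [0,0,0],
    [0,0,0],
    [0,0,0],
    [0,0,0],
    [0,0,0],
    [0,0,0],
    [0,0,0],
    [0,0,0]
  ]
}}

```text
t: 3.45
ee_pos: [0.5135, -0.2429, 0.2493]
orientation: [159.8, -0.0, 80.4]
contact_force: [0.5, 0.6, -3.8]
width: 0.105
grasp_force: 30.0
```

>>> {"op": "play_rows", "data": {
  "grip": [1,1,1],
  "travel": [
    [-0.0034,0.0006,0.0094],
    [-0.0034,0.0006,0.0094],
    [0,0,0]
  ],
  "delta_rot": [
    [0,0,0],
    [0,0,0],
    [0,0,0]
  ]
}}

```text
t: 3.75
ee_pos: [0.5074, -0.2423, 0.2686]
orientation: [159.7, 0.1, 80.4]
contact_force: [0.3, 0.3, -2.3]
width: 0.106
grasp_force: 30.0
```

Run:
```python
from h import *
import pickle
C={n:read_camera(n) for n in("scene","top","wrist")};pickle.dump(C,open("c1.pkl","wb"))
s=C["scene"]["pixels"][60:230,180:330];cv2.imwrite("pics/s1.png",cv2.resize(s,None,fx=3.5,fy=3.5,interpolation=cv2.INTER_CUBIC))
print(cur()[0],state()["contact_force"])
```

```text
[ 0.50713801 -0.24189799  0.26649329] [ 0.01423396  0.59420579 -1.08518982]
```

View pics/s1.png

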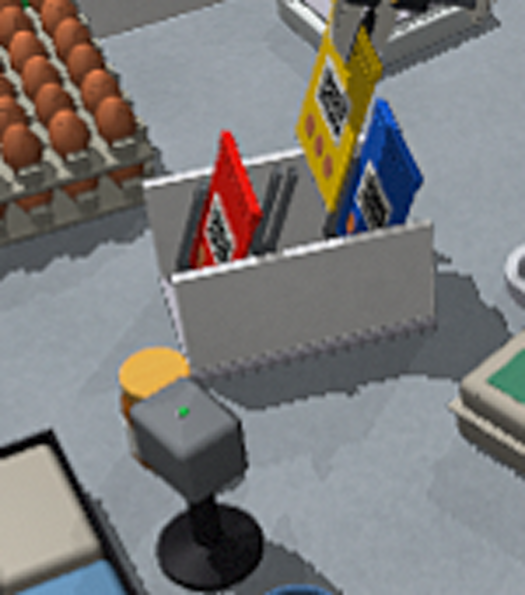

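The plate is clear of the rack, yellow at crop (340,130), and red and blue are still in their slots. I'll raise it, then carry it to a viewpoint near the scanner with the plate upright.

>>> {"op": "play_rows", "data": {
  "grip": [1,1,1,1,1,1,1,1],
  "travel": [
    [0,0,0.02],
    [0,0.005,0.03],
    [0,0.02,0.015],
    [0.01,0.035,0],
    [0.01,0.04,0],
    [0.012,0.04,0],
    [0.012,0.035,0],
    [0.01,0.02,0]
  ],
  "delta_rot": [
    [0,0,0],
    [0,0,0],
    [0,0.04,0.05],
    [0,0.06,0.07],
    [0,0.07,0.08],
    [0,0.07,0.08],
    [0,0.06,0.07],
    [0,0.04,0.04]
  ]
}}

```text
t: 4.7
ee_pos: [0.5621, -0.0441, 0.3312]
orientation: [179.3, -0.7, 103.1]
contact_force: [0.2, -0.8, -2.1]
width: 0.105
grasp_force: 30.0
```

```bash
python3 -c "
from h import *
plan([.56,-.05,.33],13,0)"
```

```text
d [-0.0021 -0.0059 -0.0012] rv [-0.0153  0.009  -0.0017] n 1 per row [-0.0021 -0.0059 -0.0012] [-0.0153  0.009  -0.0017]
```

>>> {"op": "play_rows", "data": {
  "grip": [1,1],
  "travel": [
    [0,0,0],
    [0,0,0]
  ],
  "delta_rot": [
    [-0.015,0.009,0],
    [0,0,0]
  ]
}}

```text
t: 4.9
ee_pos: [0.5616, -0.0466, 0.3308]
orientation: [179.9, 0.1, 102.9]
contact_force: [0.4, 0.3, -1.2]
width: 0.103
grasp_force: 30.0
```

Run:
```python
from h import *
import pickle
c=read_camera("wrist");pickle.dump(c,open("w3.pkl","wb"));cv2.imwrite("pics/w3.png",c["pixels"])
plan([.56,-.05,.33],13,0)
```

```text
d [-0.0012 -0.0028 -0.0013] rv [0.0008 0.0023 0.0031] n 1 per row [-0.0012 -0.0028 -0.0013] [0.0008 0.0023 0.0031]
```

View pics/w3.png

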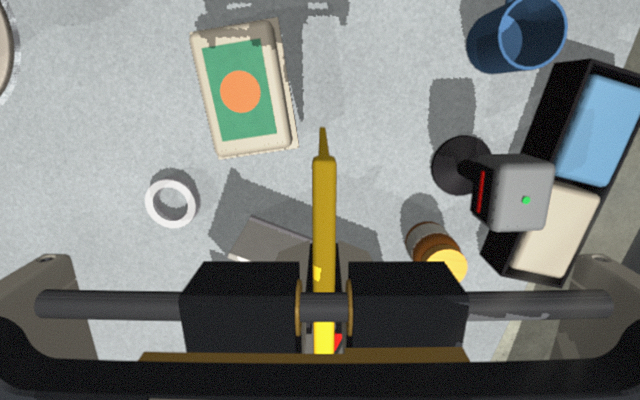

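The wrist picture shows the scanner's head top at about (522,193) with the red window on its left side at (480,192), and the foot at (460,165). The plate hangs upright at (324,200). Next I'll get the scanner's axis and yaw from the top-face edges.

Run:
```python
from h import *
import pickle
c=pickle.load(open("w3.pkl","rb"));im=c["pixels"]
hs=cv2.cvtColor(im,cv2.COLOR_BGR2HSV)
print([im[y,x].tolist() for x,y in((520,190),(540,200),(500,170),(480,170),(493,215),(460,150))])
ref=im[215,515].astype(int)
m=(np.abs(im.astype(int)-ref).max(2)<14).astype(np.uint8);z=np.zeros_like(m);z[140:245,470:570]=m[140:245,470:570]
z=cv2.morphologyEx(z,cv2.MORPH_CLOSE,np.ones((7,7)));k=max(cv2.findContours(z,0,2)[0],key=cv2.contourArea)
print(cv2.approxPolyDP(k,3,True)[:,0].tolist())
pts=k[:,0].astype(float);W=np.array([onz(c,*p,.171)[:2] for p in pts]).astype(np.float32)*1000
r=cv2.minAreaRect(W);print(r,cv2.boxPoints(r).round(1).tolist())
# red window strip
rm=cv2.inRange(hs,(0,150,120),(8,255,255));rm[:, :465]=0;rm[:,500:]=0;rm[:150]=0;rm[235:]=0
ys,xs=np.nonzero(rm);print("red",xs.min(),xs.max(),ys.min(),ys.max(),len(xs))
a=[(np.mean(xs[ys==y]),y) for y in(ys.min()+1,ys.max()-1)]
for zz in(.14,.15): P=[onz(c,*p,zz) for p in a];d=P[0]-P[1];print(zz,np.array(P).round(4).tolist(),np.degrees(np.arctan2(-d[0],d[1])))
g=cv2.cvtColor(im,cv2.COLOR_BGR2GRAY)
f=(g<50).astype(np.uint8);f[:, :425]=0;f[:,474:]=0;f[:130]=0;f[200:]=0
ks=max(cv2.findContours(f,0,2)[0],key=cv2.contourArea);q=[p for p in ks[:,0] if p[0]<462]
Wf=np.array([onz(c,*p.astype(float),.006)[:2] for p in q]);A=np.c_[2*Wf,np.ones(len(Wf))];s=np.linalg.lstsq(A,(Wf**2).sum(1),rcond=None)[0]
print("foot",s[:2].round(4),"rad",np.sqrt(s[2]+s[0]**2+s[1]**2).round(4))
```

```text
[[171, 171, 169], [168, 167, 166], [99, 102, 100], [18, 14, 24], [92, 96, 95], [42, 42, 44]]
[[507, 171], [498, 230], [541, 229], [549, 203], [551, 171]]
((766.176513671875, -19.606590270996094), (50.46327590942383, 65.21420288085938), 13.518665313720703) [[734.0, 6.199999809265137], [749.2999877929688, -57.20000076293945], [798.2999877929688, -45.400001525878906], [783.0999755859375, 18.0]]
red 478 484 172 211 86
0.14 [[0.729, -0.0054, 0.14], [0.7393, -0.0462, 0.14]] 14.168466813862906
0.15 [[0.7237, -0.0042, 0.15], [0.7337, -0.0439, 0.15]] 14.168466813862954
foot [ 0.7554 -0.0181] rad 0.0308
```

Run:
```python
from h import *
import pickle
t=pickle.load(open("c0.pkl","rb"))["top"]
ct=lambda u,v:(170+u/2.58,125+v/2.58)
print([onz(t,*ct(*p),.069).round(3).tolist() for p in((415,290),(527,243),(555,318),(445,360))],"jar",onz(t,*ct(612,66),.095).round(3))
plan([.6315,-.049,.188],14,0)
```

```text
[[0.459, 0.107, 0.069], [0.52, -0.038, 0.069], [0.424, -0.073, 0.069], [0.369, 0.068, 0.069]] jar [ 0.748 -0.145  0.095]
d [ 0.0703 -0.0018 -0.1433] rv [0.0007 0.0023 0.0206] n 4 per row [ 0.0176 -0.0004 -0.0358] [0.0002 0.0006 0.0051]
```

>>> {"op": "play_rows", "data": {
  "grip": [1,1,1,1,1,1,1,1],
  "travel": [
    [0.012,0,-0.008],
    [0.02,-0.001,-0.018],
    [0.018,-0.001,-0.028],
    [0.012,0,-0.032],
    [0.006,0,-0.03],
    [0.002,0,-0.018],
    [0,0,-0.009],
    [0,0,0]
  ],
  "delta_rot": [
    [0,0.002,0.01],
    [0,0,0.01],
    [0,0,0],
    [0,0,0],
    [0,0,0],
    [0,0,0],
    [0,0,0],
    [0,0,0]
  ]
}}

```text
t: 5.75
ee_pos: [0.6307, -0.0499, 0.1876]
orientation: [-179.9, -0.0, 103.9]
contact_force: [-0.3, -0.2, -1.6]
width: 0.106
grasp_force: 30.0
```

Run:
```python
from h import *
import pickle
plan([.6315,-.049,.188],14,0)
C={n:read_camera(n) for n in("scene","wrist","top")};pickle.dump(C,open("c2.pkl","wb"))
a=C["wrist"]["pixels"];b=cv2.resize(C["scene"]["pixels"][100:260,180:340],None,fx=2.5,fy=2.5,interpolation=cv2.INTER_CUBIC)
cv2.imwrite("pics/s2.png",np.hstack([b,a[:,240:]]))
```

```text
d [0.0008 0.0009 0.0004] rv [ 0.0001 -0.0012  0.0018] n 1 per row [0.0008 0.0009 0.0004] [ 0.0001 -0.0012  0.0018]
```

View pics/s2.png

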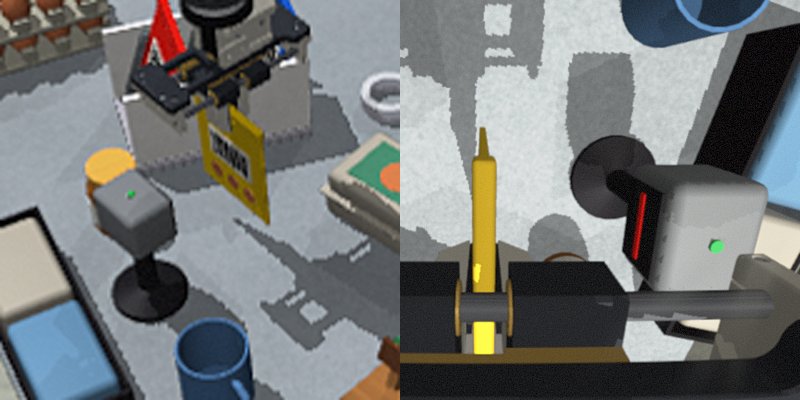

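The picture shows the plate upright facing the scanner, with the window's red strip at wrist (640+240-240 → col≈880-240, row 225) parallel to the plate. I'll triangulate the strip across both wrist views as a check.

Run:
```python
from h import *
import pickle
A=pickle.load(open("w3.pkl","rb"));B=pickle.load(open("c2.pkl","rb"))["wrist"]
E=[]
for c,x0,x1,y0,y1 in((A,465,500,150,235),(B,460,500,170,290)):
    m=cv2.inRange(cv2.cvtColor(c["pixels"],cv2.COLOR_BGR2HSV),(0,150,100),(10,255,255));m[:, :x0]=0;m[:,x1:]=0;m[:y0]=0;m[y1:]=0
    ys,xs=np.nonzero(m);f=np.polyfit(ys,xs,1);e=[(np.polyval(f,y),y) for y in(ys.min()-.0,ys.max()+.0)];E.append(e);print(e)
P=[tri((A,*E[0][i]),(B,*E[1][i])) for i in(0,1)];print(P)
d=P[0][0]-P[1][0];w=(P[0][0]+P[1][0])/2;yaw=np.arctan2(-d[0],d[1]);print("len",np.linalg.norm(d),"mid",w.round(4),"yaw",np.degrees(yaw))
p,_=cur();print("TCP to strip in scanner x,y:",np.array([[np.cos(yaw),np.sin(yaw)],[-np.sin(yaw),np.cos(yaw)]])@(w-p)[:2])
```

```text
[(np.float64(482.9684409805795), np.float64(172.0)), (np.float64(477.9827673069557), np.float64(212.0))]
[(np.float64(483.3720432189245), np.float64(193.0)), (np.float64(474.3519405488909), np.float64(259.0))]
[(array([ 0.74014659, -0.00682632,  0.11788013]), np.float64(0.0001794973523755649)), (array([ 0.73613256, -0.04715611,  0.14599181]), np.float64(8.92562029460445e-05))]
len 0.049324137597452494 mid [ 0.7381 -0.027   0.1319] yaw -5.683941197976063
TCP to strip in scanner x,y: [0.10344069 0.03295762]
```

Run:
```python
from h import *
import pickle
B=pickle.load(open("c2.pkl","rb"))["wrist"]
for z in(.13,.14,.15):
    P=[onz(B,483.4,193,z),onz(B,474.35,259,z)];d=P[0]-P[1];print(z,P[0].round(4),P[1].round(4),np.degrees(np.arctan2(-d[0],d[1])).round(2))
im=B["pixels"];g=cv2.cvtColor(im,cv2.COLOR_BGR2GRAY);e=cv2.Canny(g,40,100)
L=cv2.HoughLinesP(e[150:320,450:640],1,np.pi/360,25,minLineLength=25,maxLineGap=4)
for l in L[:,0]:
    a=l+np.array([450,150]*2);P=[onz(B,*a[:2],.171),onz(B,*a[2:],.171)];d=P[0]-P[1];print(a,np.linalg.norm(d).round(3),(np.degrees(np.arctan2(-d[0],d[1]))%180).round(1))
```

```text
0.13 [ 0.7332 -0.0049  0.13  ] [ 0.7459 -0.0533  0.13  ] 14.71
0.14 [ 0.7276 -0.0033  0.14  ] [ 0.7397 -0.0495  0.14  ] 14.71
0.15 [ 0.722  -0.0017  0.15  ] [ 0.7336 -0.0456  0.15  ] 14.71
[489 275 503 192] 0.052 14.0
[474 259 483 192] 0.041 14.8
[514 290 566 290] 0.034 102.7
[476 259 486 196] 0.039 13.7
[473 243 480 193] 0.03 14.3
[465 171 498 191] 0.023 74.6
[462 252 468 203] 0.03 14.8
[533 184 570 184] 0.022 104.0
[567 289 603 289] 0.024 102.4
[504 221 508 193] 0.017 15.5
[509 224 515 186] 0.023 15.0
[569 287 576 258] 0.02 15.0
[495 164 548 164] 0.03 104.2
[593 258 608 194] 0.04 15.6
[474 290 501 290] 0.017 103.0
[551 165 580 175] 0.019 86.9
[601 253 628 268] 0.023 77.1
[604 214 639 224] 0.025 89.0
[450 295 482 294] 0.02 105.1
[531 319 559 319] 0.019 102.2
[608 201 639 209] 0.022 90.7
[608 208 638 221] 0.023 83.0
```

Yaw is about 14.4° and the window is at about (0.734, -0.026). I'll nudge the plate a few millimetres and hold.

>>> {"op": "play_rows", "data": {
  "grip": [1,1,1,1,1,1,1,1],
  "travel": [
    [0.002,0,0],
    [0.001,-0.001,0],
    [0,0,0],
    [0,0,0],
    [0,0,0],
    [0,0,0],
    [0,0,0],
    [0,0,0]
  ],
  "delta_rot": [
    [0,0,0.004],
    [0,0,0],
    [0,0,0],
    [0,0,0],
    [0,0,0],
    [0,0,0],
    [0,0,0],
    [0,0,0]
  ]
}}

```text
t: 6.7
ee_pos: [0.6343, -0.05, 0.1891]
orientation: [179.9, 0.1, 104.2]
contact_force: [0.6, -0.4, -1.5]
width: 0.106
grasp_force: 30.0
```

>>> {"op": "play_rows", "data": {
  "grip": [1,1,1,1,1,1,1,1],
  "travel": [
    [0,0,0],
    [0,0,0],
    [0,0,0],
    [0,0,0],
    [0,0,0],
    [0,0,0],
    [0,0,0],
    [0,0,0]
  ],
  "delta_rot": [
    [0,0,0],
    [0,0,0],
    [0,0,0],
    [0,0,0],
    [0,0,0],
    [0,0,0],
    [0,0,0],
    [0,0,0]
  ]
}}

```text
t: 7.5
ee_pos: [0.6343, -0.0501, 0.1891]
orientation: [179.9, 0.1, 104.2]
contact_force: [-0.3, 0.9, -1.3]
width: 0.104
grasp_force: 30.0
```

>>> {"op": "play_rows", "data": {
  "grip": [1,1,1,1,1,1,1,1],
  "travel": [
    [0,0,0],
    [0,0,0],
    [0,0,0],
    [0,0,0],
    [0,0,0],
    [0,0,0],
    [0,0,0],
    [0,0,0]
  ],
  "delta_rot": [
    [0,0,0],
    [0,0,0],
    [0,0,0],
    [0,0,0],
    [0,0,0],
    [0,0,0],
    [0,0,0],
    [0,0,0]
  ]
}}

```text
t: 8.3
ee_pos: [0.6343, -0.0501, 0.1891]
orientation: [179.9, 0.1, 104.2]
contact_force: [0.1, -0.5, -2.5]
width: 0.106
grasp_force: 30.0
```

Run:
```python
from h import *
import pickle
# easel: green ledge in top & scene, wood lines
C=pickle.load(open("c0.pkl","rb"))
for n,roi in(("top",(250,175,315,245)),("scene",(310,200,395,295))):
    im=C[n]["pixels"];h=cv2.cvtColor(im,cv2.COLOR_BGR2HSV);m=cv2.inRange(h,(45,60,20),(90,255,255));z=np.zeros_like(m);x0,y0,x1,y1=roi;z[y0:y1,x0:x1]=m[y0:y1,x0:x1]
    k=max(cv2.findContours(z,0,2)[0],key=cv2.contourArea);print(n,cv2.contourArea(k),cv2.boxPoints(cv2.minAreaRect(k)).round(1).tolist(),cv2.approxPolyDP(k,1.5,True)[:,0].tolist())
    cv2.imwrite(f"/tmp/{n}e.png",im[y0:y1,x0:x1])
a=cv2.resize(cv2.imread("/tmp/tope.png"),(400,430),interpolation=cv2.INTER_CUBIC);b=cv2.resize(cv2.imread("/tmp/scenee.png"),(390,430),interpolation=cv2.INTER_CUBIC)
cv2.imwrite("pics/easel.png",np.hstack([a,b]));print(state()["ee_pos"],state()["orientation"])
```

```text
top 151.5 [[262.5, 208.39999389648438], [293.20001220703125, 199.3000030517578], [294.8999938964844, 205.0], [264.20001220703125, 214.10000610351562]] [[294, 202], [291, 200], [264, 208], [263, 210], [264, 213], [294, 205]]
scene 85.5 [[334.6000061035156, 239.10000610351562], [338.8999938964844, 233.60000610351562], [369.79998779296875, 257.6000061035156], [365.5, 263.20001220703125]] [[337, 236], [364, 256], [364, 262], [368, 260], [369, 257], [340, 235]]
[ 0.63431707 -0.05005086  0.18910677] [1.79943450e+02 5.30117098e-02 1.04203142e+02]
```

View pics/easel.png

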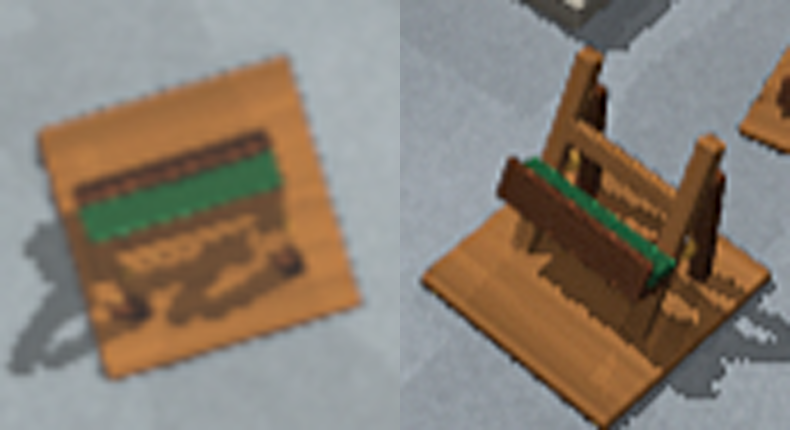

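The crops show the green ledge with its dark lip on the +x side and the two uprights leaning back towards the robot. In the crops, the ledge is at (180,195) top and (600,220) scene. The plate was held steady for over 2 s, so I'm moving on. The next step is to view the easel with the wrist camera from two places.

>>> {"op": "play_rows", "data": {
  "grip": [1,1,1,1,1,1,1,1],
  "travel": [
    [0,0,0.015],
    [0,0.01,0.035],
    [0,0.03,0.035],
    [0,0.04,0.03],
    [0,0.045,0.025],
    [0,0.045,0.02],
    [0,0.04,0.01],
    [0.003,0.02,0]
  ],
  "delta_rot": [
    [0,0,0],
    [0,0,0.01],
    [0,0,0.01],
    [0,0,0.01],
    [0,0,0.01],
    [0,0,0.01],
    [0,0,0.01],
    [0,0,0]
  ]
}}

```text
t: 9.1
ee_pos: [0.637, 0.1825, 0.3608]
orientation: [179.7, 0.0, 107.9]
contact_force: [0.7, -1.3, -2.2]
width: 0.103
grasp_force: 30.0
```

>>> {"op": "play_rows", "data": {
  "grip": [1,1],
  "travel": [
    [0,0,0],
    [0,0,0]
  ],
  "delta_rot": [
    [0,0,0],
    [0,0,0]
  ]
}}

```text
t: 9.3
ee_pos: [0.6372, 0.1787, 0.3579]
orientation: [180.0, 0.1, 107.7]
contact_force: [0.3, 0.0, -1.7]
width: 0.106
grasp_force: 30.0
```

Run:
```python
from h import *
import pickle
c=read_camera("wrist");pickle.dump(c,open("e1.pkl","wb"));cv2.imwrite("pics/e1.png",c["pixels"]);print(cur()[0])
```

```text
[0.63728654 0.17791873 0.35796394]
```

>>> {"op": "play_rows", "data": {
  "grip": [1,1,1,1,1,1],
  "travel": [
    [-0.015,-0.005,0],
    [-0.035,-0.01,0],
    [-0.035,-0.01,0],
    [-0.015,-0.005,0],
    [0,0,0],
    [0,0,0]
  ],
  "delta_rot": [
    [0,0,0],
    [0,0,0],
    [0,0,0],
    [0,0,0],
    [0,0,0],
    [0,0,0]
  ]
}}

```text
t: 9.95
ee_pos: [0.5378, 0.1477, 0.3589]
orientation: [179.9, 0.1, 107.5]
contact_force: [-0.3, 0.1, -2.0]
width: 0.108
grasp_force: 30.0
```

Run:
```python
from h import *
import pickle
c=read_camera("wrist");pickle.dump(c,open("e2.pkl","wb"));print(cur()[0])
a=pickle.load(open("e1.pkl","rb"))["pixels"];b=c["pixels"]
cv2.imwrite("pics/e12.png",np.hstack([cv2.resize(a[0:260,100:400],None,fx=1.33,fy=1.33),cv2.resize(b[0:260,200:500],None,fx=1.33,fy=1.33)]))
```

```text
[0.53812324 0.14799861 0.35845734]
```

View pics/e12.png

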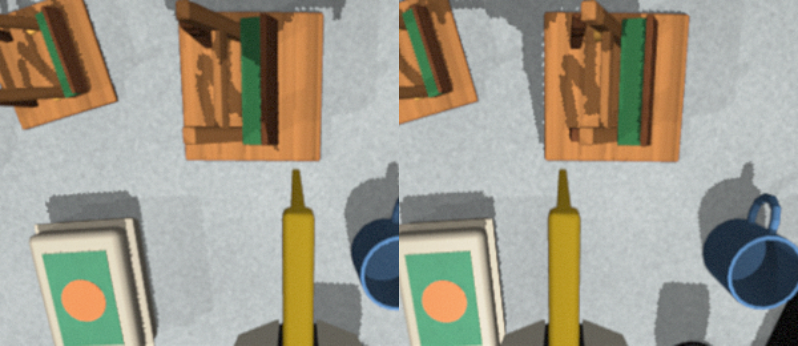

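The two wrist views show the large easel with base corners at about e1 (285–341, 8–120), and the green ledge strip and dark lip clearly visible. I'll triangulate the ledge and fit the base.

```bash
cat > easel.py <<'E'
from h import *
import pickle
O=[]
for n,(x0,x1) in(("e1",(230,350)),("e2",(300,425))):
    c=pickle.load(open(n+".pkl","rb"));im=c["pixels"];h=cv2.cvtColor(im,cv2.COLOR_BGR2HSV)
    def big(lo,hi,y1=125):
        m=cv2.inRange(h,lo,hi);z=np.zeros_like(m);z[0:y1,x0:x1]=m[0:y1,x0:x1];return z
    g=cv2.morphologyEx(big((40,60,15),(90,255,255)),cv2.MORPH_OPEN,np.ones((3,3)))
    k=max(cv2.findContours(g,0,2)[0],key=cv2.contourArea);q=cv2.approxPolyDP(k,2.5,True)[:,0];print(n,"green",q.tolist())
    ys,xs=np.nonzero(g);yy=range(ys.min()+6,ys.max()-5,3)
    L=np.polyfit(yy,[xs[ys==y].min()-.5 for y in yy],1);Rr=np.polyfit(yy,[xs[ys==y].max()+.5 for y in yy],1)
    T,Bm=ys.min()-.5,ys.max()+.5
    O.append((c,[(np.polyval(L,T),T),(np.polyval(L,Bm),Bm),(np.polyval(Rr,T),T),(np.polyval(Rr,Bm),Bm)]))
    w=cv2.morphologyEx(big((3,70,25),(24,255,255),130),cv2.MORPH_CLOSE,np.ones((5,5)));k=max(cv2.findContours(w,0,2)[0],key=cv2.contourArea)
    qb=cv2.approxPolyDP(k,3,True)[:,0];print("base",[(p.tolist(),onz(c,*p.astype(float),.012)[:2].round(4).tolist()) for p in qb])
for i,nm in enumerate(("farback","nearback","farfront","nearfront")):
    X,e=tri((O[0][0],*O[0][1][i]),(O[1][0],*O[1][1][i]));print(nm,[np.round(o[1][i],1).tolist() for o in O],X.round(4),e.round(4))
E
python3 easel.py
```

```text
e1 green [[281, 14], [283, 107], [295, 108], [294, 13]]
base [([232, 0], [0.4582, 0.338]), ([240, 119], [0.5065, 0.188]), ([339, 120], [0.6456, 0.2304]), ([342, 10], [0.6034, 0.3705]), ([260, 9], [0.4973, 0.3384]), ([246, 0], [0.4764, 0.3435])]
e2 green [[368, 15], [364, 106], [380, 108], [385, 14]]
base [([310, 9], [0.4635, 0.3281]), ([310, 119], [0.506, 0.1881]), ([408, 121], [0.6447, 0.2292]), ([417, 11], [0.6027, 0.3704]), ([358, 10], [0.5258, 0.3466]), ([349, 0], [0.5103, 0.3546]), ([337, 0], [0.4949, 0.3497]), ([335, 9], [0.4958, 0.3383])]
farback [[280.7, 12.5], [367.1, 13.5]] [0.5358 0.3321 0.0729] 0.0002
nearback [[282.1, 108.5], [363.7, 108.5]] [0.5681 0.2259 0.0777] 0.0002
farfront [[294.7, 12.5], [385.4, 13.5]] [0.5546 0.3334 0.094 ] 0.0001
nearfront [[295.9, 108.5], [380.4, 108.5]] [0.5857 0.2322 0.0933] 0.0002
```

The ledge lies about 67 mm up the uprights: back edge middle at (0.552, 0.279, 0.075), yaw 16.8°. The lip offset also agrees with the text. Next is the pre-placing pose.

```bash
python3 -c "
from h import *
print(state()['t']);plan([.4863,.2592,.288],16.8,.35)"
```

```text
10.0
d [-0.0518  0.1112 -0.0705] rv [ 0.1039 -0.3324 -0.013 ] n 3 per row [-0.0173  0.0371 -0.0235] [ 0.0346 -0.1108 -0.0043]
```

>>> {"op": "play_rows", "data": {
  "grip": [1,1,1,1,1,1,1],
  "travel": [
    [-0.006,0.013,0],
    [-0.01,0.025,-0.005],
    [-0.012,0.03,-0.015],
    [-0.012,0.025,-0.02],
    [-0.008,0.013,-0.02],
    [-0.004,0.005,-0.01],
    [0,0,0]
  ],
  "delta_rot": [
    [0.012,-0.04,0],
    [0.022,-0.07,-0.003],
    [0.025,-0.08,-0.004],
    [0.022,-0.07,-0.003],
    [0.015,-0.05,-0.003],
    [0.008,-0.022,0],
    [0,0,0]
  ]
}}

```text
t: 10.7
ee_pos: [0.484, 0.2601, 0.286]
orientation: [160.3, 0.0, 106.9]
contact_force: [0.0, 0.1, -1.9]
width: 0.105
grasp_force: 30.0
```

Run:
```python
from h import *
import pickle
plan([.4863,.2592,.288],16.8,.35)
plan([.506,.2651,.2317],16.8,.35)
C={n:read_camera(n) for n in("scene","top")};pickle.dump(C,open("c3.pkl","wb"))
# check the plate bottom edge in scene: yellow contour vs predicted corners from tool
p,M=plateframe();c=C["scene"];hs=cv2.cvtColor(c["pixels"],cv2.COLOR_BGR2HSV);m=cv2.inRange(hs,(20,120,80),(36,255,255));m[:120]=0;m[:,:280]=0;m[:,420:]=0
k=max(cv2.findContours(m,0,2)[0],key=cv2.contourArea);print(cv2.approxPolyDP(k,3,True)[:,0].tolist())
for y in(-.06,.06):
    for z in(0,.15):
        print(y,z,proj(c,p+M@np.array([.0025,y,z-.124])).round(1))
```

```text
d [ 0.0023 -0.0009  0.002 ] rv [ 0.0022 -0.0055 -0.0026] n 1 per row [ 0.0023 -0.0009  0.002 ] [ 0.0022 -0.0055 -0.0026]
d [ 0.022   0.005  -0.0543] rv [ 0.0022 -0.0055 -0.0026] n 2 per row [ 0.011   0.0025 -0.0272] [ 0.0011 -0.0027 -0.0013]
[[360, 162], [346, 204], [382, 229], [401, 181], [385, 170], [379, 182], [371, 175], [372, 170]]
-0.06 0 [344.3 205.4]
-0.06 0.15 [360.7 156.2]
0.06 0 [379.9 231.6]
0.06 0.15 [399.5 182. ]
```

Run:
```python
from h import *
import pickle
c=pickle.load(open("c3.pkl","rb"))["scene"];t=pickle.load(open("c3.pkl","rb"))["top"]
for X in([.5358,.3321,.0729],[.5681,.2259,.0777],[.5546,.3334,.094],[.5857,.2322,.0933],[.603,.3705,.012],[.645,.230,.012]): print(X,proj(c,np.array(X)).round(1),proj(t,np.array(X)).round(1))
```

```text
[0.5358, 0.3321, 0.0729] [369.2 258.8] [263.7 214. ]
[0.5681, 0.2259, 0.0777] [338.2 233.7] [295.3 204.4]
[0.5546, 0.3334, 0.094] [363.8 257.5] [262.4 207.9]
[0.5857, 0.2322, 0.0933] [333.7 234.4] [293.1 198.7]
[0.603, 0.3705, 0.012] [353.5 293. ] [255.6 195.6]
[0.645, 0.23, 0.012] [314. 260.] [295.8 183.8]
```

>>> {"op": "play_rows", "data": {
  "grip": [1,1,1,1],
  "travel": [
    [0.009,0.001,-0.014],
    [0.009,0.002,-0.025],
    [0.004,0.002,-0.015],
    [0,0,0]
  ],
  "delta_rot": [
    [0.002,-0.005,-0.002],
    [0,0,0],
    [0,0,0],
    [0,0,0]
  ]
}}

```text
t: 11.2
ee_pos: [0.5081, 0.2639, 0.2326]
orientation: [159.9, 0.0, 106.7]
contact_force: [-0.2, 0.8, -2.3]
width: 0.11
grasp_force: 30.0
```

>>> {"op": "play_rows", "data": {
  "grip": [1,1,1,1,1,1],
  "travel": [
    [0.002,0.001,-0.007],
    [0.003,0.001,-0.009],
    [0.003,0.001,-0.008],
    [0.0015,0.0005,-0.004],
    [0,0,0],
    [0,0,0]
  ],
  "delta_rot": [
    [0,0,0.003],
    [0,0,0],
    [0,0,0],
    [0,0,0],
    [0,0,0],
    [0,0,0]
  ]
}}

```text
t: 11.8
ee_pos: [0.5169, 0.2682, 0.2065]
orientation: [159.7, -0.0, 106.9]
contact_force: [0.2, 0.3, -2.6]
width: 0.106
grasp_force: 30.0
```

>>> {"op": "play_rows", "data": {
  "grip": [1,1,1,1],
  "travel": [
    [0.0007,0.0002,-0.002],
    [0.0007,0.0002,-0.002],
    [0,0,0],
    [0,0,0]
  ],
  "delta_rot": [
    [0,0,0],
    [0,0,0],
    [0,0,0],
    [0,0,0]
  ]
}}

```text
t: 12.2
ee_pos: [0.5182, 0.2686, 0.2024]
orientation: [159.7, -0.0, 106.9]
contact_force: [0.1, -0.9, -1.7]
width: 0.108
grasp_force: 30.0
```

>>> {"op": "play_rows", "data": {
  "grip": [1,1,1,1,1],
  "travel": [
    [0.0005,0.0002,-0.0015],
    [0.0005,0.0001,-0.0015],
    [0.0005,0.0001,-0.0014],
    [0,0,0],
    [0,0,0]
  ],
  "delta_rot": [
    [0,0,0],
    [0,0,0],
    [0,0,0],
    [0,0,0],
    [0,0,0]
  ]
}}

```text
t: 12.7
ee_pos: [0.5197, 0.269, 0.1979]
orientation: [159.7, -0.0, 106.9]
contact_force: [0.4, 0.5, -2.4]
width: 0.104
grasp_force: 30.0
```

>>> {"op": "play_rows", "data": {
  "grip": [1,1,1],
  "travel": [
    [0.0004,0.0001,-0.001],
    [0.0004,0.0001,-0.001],
    [0,0,0]
  ],
  "delta_rot": [
    [0,0,0],
    [0,0,0],
    [0,0,0]
  ]
}}

```text
t: 13.0
ee_pos: [0.5205, 0.2691, 0.1958]
orientation: [159.7, -0.0, 106.9]
contact_force: [-0.5, 1.4, -2.1]
width: 0.105
grasp_force: 30.0
```

>>> {"op": "play_rows", "data": {
  "grip": [1,1,1],
  "travel": [
    [0.0004,0.0001,-0.001],
    [0,0,0],
    [0,0,0]
  ],
  "delta_rot": [
    [0,0,0],
    [0,0,0],
    [0,0,0]
  ]
}}

```text
t: 13.3
ee_pos: [0.521, 0.2692, 0.1952]
orientation: [159.7, -0.0, 106.9]
contact_force: [-1.0, -0.7, -1.0]
width: 0.105
grasp_force: 30.0
```

>>> {"op": "play_rows", "data": {
  "grip": [1,1,1],
  "travel": [
    [0.0004,0.0001,-0.001],
    [0,0,0],
    [0,0,0]
  ],
  "delta_rot": [
    [0,0,0],
    [0,0,0],
    [0,0,0]
  ]
}}

```text
t: 13.6
ee_pos: [0.5214, 0.2694, 0.1943]
orientation: [159.7, -0.0, 106.9]
contact_force: [-2.1, -1.5, 2.2]
width: 0.103
grasp_force: 30.0
```

>>> {"op": "play_rows", "data": {
  "grip": [1,1,1],
  "travel": [
    [0.0004,0.0001,-0.001],
    [0,0,0],
    [0,0,0]
  ],
  "delta_rot": [
    [0,0,0],
    [0,0,0],
    [0,0,0]
  ]
}}

```text
t: 13.9
ee_pos: [0.5219, 0.2695, 0.1934]
orientation: [159.7, -0.0, 106.9]
contact_force: [-3.3, -1.6, 3.7]
width: 0.106
grasp_force: 30.0
```

The ledge is felt at TCP z ≈ 0.195, agreeing with the 67 mm from vision. I'll ease off 1 mm, then move back along the ledge until the plate meets the uprights.

>>> {"op": "play_rows", "data": {
  "grip": [1,1,1,1,1,1,1],
  "travel": [
    [-0.0005,-0.0001,0.0014],
    [-0.0013,-0.0004,-0.0005],
    [-0.0013,-0.0004,-0.0005],
    [-0.0013,-0.0004,-0.0005],
    [-0.0009,-0.0003,-0.0003],
    [0,0,0],
    [0,0,0]
  ],
  "delta_rot": [
    [0,0,0],
    [0,0,0],
    [0,0,0],
    [0,0,0],
    [0,0,0],
    [0,0,0],
    [0,0,0]
  ]
}}

```text
t: 14.6
ee_pos: [0.5165, 0.2679, 0.1927]
orientation: [159.7, -0.0, 106.9]
contact_force: [0.2, 0.2, 1.7]
width: 0.106
grasp_force: 30.0
```

>>> {"op": "play_rows", "data": {
  "grip": [1,1,1],
  "travel": [
    [-0.0009,-0.0003,-0.0003],
    [0,0,0],
    [0,0,0]
  ],
  "delta_rot": [
    [0,0,0],
    [0,0,0],
    [0,0,0]
  ]
}}

```text
t: 14.9
ee_pos: [0.5155, 0.2676, 0.1923]
orientation: [159.7, -0.0, 106.9]
contact_force: [0.8, 0.4, 0.9]
width: 0.104
grasp_force: 30.0
```

>>> {"op": "play_rows", "data": {
  "grip": [1,1,1],
  "travel": [
    [-0.0009,-0.0003,-0.0003],
    [0,0,0],
    [0,0,0]
  ],
  "delta_rot": [
    [0,0,0],
    [0,0,0],
    [0,0,0]
  ]
}}

```text
t: 15.2
ee_pos: [0.5146, 0.2672, 0.192]
orientation: [159.7, -0.0, 106.9]
contact_force: [0.1, 0.1, 2.3]
width: 0.111
grasp_force: 30.0
```

>>> {"op": "play_rows", "data": {
  "grip": [1,1,1],
  "travel": [
    [-0.0009,-0.0003,-0.0003],
    [0,0,0],
    [0,0,0]
  ],
  "delta_rot": [
    [0,0,0],
    [0,0,0],
    [0,0,0]
  ]
}}

```text
t: 15.5
ee_pos: [0.5137, 0.2669, 0.1916]
orientation: [159.7, -0.0, 106.9]
contact_force: [0.7, 0.1, 1.3]
width: 0.108
grasp_force: 30.0
```

>>> {"op": "play_rows", "data": {
  "grip": [1,1,1],
  "travel": [
    [-0.0009,-0.0003,-0.0003],
    [0,0,0],
    [0,0,0]
  ],
  "delta_rot": [
    [0,0,0],
    [0,0,0],
    [0,0,0]
  ]
}}

```text
t: 15.8
ee_pos: [0.5128, 0.2666, 0.1914]
orientation: [159.7, -0.0, 106.9]
contact_force: [0.0, -0.4, 0.9]
width: 0.102
grasp_force: 30.0
```

Run:
```python
from h import *
print(state()["contact_force"],state()["torque"])
```

```text
[ 0.00321695 -0.43864962  0.94766843] [ 0.04599804 -0.17131334  0.02671344]
```

>>> {"op": "play_rows", "data": {
  "grip": [1,1,1],
  "travel": [
    [-0.0009,-0.0003,-0.0003],
    [0,0,0],
    [0,0,0]
  ],
  "delta_rot": [
    [0,0,0],
    [0,0,0],
    [0,0,0]
  ]
}}

```text
t: 16.1
ee_pos: [0.5123, 0.2665, 0.1913]
orientation: [159.7, -0.0, 106.9]
contact_force: [2.7, -0.1, 1.8]
width: 0.103
grasp_force: 30.0
```

>>> {"op": "play_rows", "data": {
  "grip": [1,1,1],
  "travel": [
    [-0.0009,-0.0003,-0.0003],
    [0,0,0],
    [0,0,0]
  ],
  "delta_rot": [
    [0,0,0],
    [0,0,0],
    [0,0,0]
  ]
}}

```text
t: 16.4
ee_pos: [0.5119, 0.2663, 0.1912]
orientation: [159.6, -0.0, 106.9]
contact_force: [5.6, 1.5, 0.4]
width: 0.108
grasp_force: 30.0
```

Run:
```python
from h import *
import pickle
print(state()["contact_force"],state()["torque"])
C={n:read_camera(n) for n in("scene","top")};c=C["scene"];p,M=plateframe()
m=cv2.inRange(cv2.cvtColor(c["pixels"],cv2.COLOR_BGR2HSV),(20,120,80),(36,255,255));m[:120]=0;m[:,:280]=0;m[:,420:]=0
k=max(cv2.findContours(m,0,2)[0],key=cv2.contourArea);print(cv2.approxPolyDP(k,3,True)[:,0].tolist())
for y in(-.06,.06):
    for z in(0,.15): print(y,z,proj(c,p+M@np.array([.0025,y,z-.124])).round(1))
```

```text
[5.58341208 1.48345996 0.42790983] [ 0.28918969 -0.88517065  0.10953309]
[[349, 196], [337, 233], [369, 259], [388, 213], [375, 203], [368, 213]]
-0.06 0 [335.9 233.9]
-0.06 0.15 [351.2 188.7]
0.06 0 [369.5 259.9]
0.06 0.15 [387.8 214.6]
```

The plate is on the ledge and touching both uprights (5.6 N back). I'll ease off slightly, open partly, and withdraw along the plate's axis.

>>> {"op": "play_rows", "data": {
  "grip": [1,1,1],
  "travel": [
    [0.0008,0.0002,0.0003],
    [0,0,0],
    [0,0,0]
  ],
  "delta_rot": [
    [0,0,0],
    [0,0,0],
    [0,0,0]
  ]
}}

```text
t: 16.8
ee_pos: [0.512, 0.2664, 0.1912]
orientation: [159.7, -0.0, 106.9]
contact_force: [3.1, 1.3, 1.0]
width: 0.11
grasp_force: 30.0
```

>>> {"op": "play_rows", "data": {
  "grip": [0.75,0.7,0.6,0.5,0.4,0.34,0.34,0.34],
  "travel": [
    [0,0,0],
    [0,0,0],
    [0,0,0],
    [0,0,0],
    [0,0,0],
    [0,0,0],
    [0,0,0],
    [0,0,0]
  ],
  "delta_rot": [
    [0,0,0],
    [0,0,0],
    [0,0,0],
    [0,0,0],
    [0,0,0],
    [0,0,0],
    [0,0,0],
    [0,0,0]
  ]
}}

```text
t: 17.6
ee_pos: [0.5118, 0.2662, 0.191]
orientation: [159.7, -0.0, 106.9]
contact_force: [-0.3, 0.2, 0.7]
width: 0.331
grasp_force: 0.0
```

>>> {"op": "play_rows", "data": {
  "grip": [0.34,0.34,0.34,0.34,0.34,0.34,0.34,0.34],
  "travel": [
    [-0.0013,-0.0004,0.004],
    [-0.0033,-0.001,0.0094],
    [-0.0033,-0.001,0.0094],
    [-0.0033,-0.001,0.0094],
    [-0.0066,-0.002,0.019],
    [-0.01,-0.003,0.028],
    [-0.0066,-0.002,0.019],
    [0,0,0]
  ],
  "delta_rot": [
    [0,0,0],
    [0,0,0],
    [0,0,0],
    [0,0,0],
    [0,0,0],
    [0,0,0],
    [0,0,0],
    [0,0,0]
  ]
}}

```text
t: 18.4
ee_pos: [0.478, 0.2563, 0.2935]
orientation: [159.3, -0.0, 106.9]
contact_force: [0.2, -0.3, 1.5]
width: 0.336
grasp_force: 0.0
```

Run:
```python
from h import *
import pickle
print(state()["t"],state()["ee_pos"],state()["contact_force"])
C={n:read_camera(n) for n in("scene","top","wrist")};pickle.dump(C,open("c4.pkl","wb"));c=C["scene"]
M=plateR(16.8,.35).as_matrix();B=np.array([.5542,.2797,.0762])
for n,roi in(("scene",(280,120,420,300)),("top",(240,170,330,250)),("wrist",(200,0,480,260))):
    c=C[n];m=cv2.inRange(cv2.cvtColor(c["pixels"],cv2.COLOR_BGR2HSV),(20,120,80),(36,255,255));z=np.zeros_like(m);x0,y0,x1,y1=roi;z[y0:y1,x0:x1]=m[y0:y1,x0:x1]
    k=max(cv2.findContours(z,0,2)[0],key=cv2.contourArea);print(n,cv2.approxPolyDP(k,2.5,True)[:,0].tolist())
    print("  expect",[proj(c,B+M@np.array([x,y,zz])).round(0).tolist() for x,y,zz in((.0025,-.06,0),(.0025,.06,0),(.005,-.06,.15),(.005,.06,.15),(-.005,-.06,.15),(-.005,.06,.15))])
```

```text
18.4 [0.47797742 0.2562763  0.29346294] [ 0.23170537 -0.26065733  1.45058257]
scene [[352, 188], [337, 233], [369, 259], [388, 212]]
  expect [[336.0, 234.0], [369.0, 260.0], [350.0, 189.0], [387.0, 215.0], [353.0, 188.0], [389.0, 214.0]]
top [[295, 202], [283, 208], [292, 210], [291, 214], [284, 216], [287, 222], [299, 218]]
  expect [[296.0, 203.0], [262.0, 213.0], [297.0, 215.0], [259.0, 226.0], [298.0, 218.0], [260.0, 229.0]]
wrist [[323, 119], [316, 134], [318, 259], [329, 259], [330, 134], [326, 130], [327, 121]]
  expect [[326.0, 216.0], [326.0, 115.0], [331.0, 281.0], [333.0, 128.0], [319.0, 281.0], [318.0, 128.0]]
```

>>> {"op": "play_rows", "data": {
  "grip": [0.34,0.34,0.34,0.34,0.34],
  "travel": [
    [-0.006,-0.002,0.018],
    [-0.01,-0.003,0.03],
    [-0.006,-0.012,0.018],
    [0,-0.01,0],
    [0,0,0]
  ],
  "delta_rot": [
    [0,0,0],
    [0,0,0],
    [0,0,0],
    [0,0,0],
    [0,0,0]
  ]
}}

```text
t: 19.05
ee_pos: [0.4553, 0.2278, 0.3539]
orientation: [159.8, 0.0, 106.8]
contact_force: [-0.2, 0.2, -0.4]
width: 0.328
grasp_force: 0.0
```

Run:
```python
from h import *
import pickle
C={n:read_camera(n) for n in("scene","wrist")};pickle.dump(C,open("c5.pkl","wb"));c=C["wrist"];hs=cv2.cvtColor(c["pixels"],cv2.COLOR_BGR2HSV)
m=cv2.inRange(hs,(20,110,60),(36,255,255));m[:, :200]=0;m[:,480:]=0;m[265:]=0
k=max(cv2.findContours(m,0,2)[0],key=cv2.contourArea);print(cv2.approxPolyDP(k,2,True)[:,0].tolist(),cv2.boundingRect(k))
M=plateR(16.8,.35).as_matrix();B=np.array([.5542,.2797,.0762])
print("expect",[proj(c,B+M@np.array([x,y,z])).round(1).tolist() for x,y,z in((0,-.06,.15),(0,.06,.15),(0,.06,0))])
ys,xs=np.nonzero(m)
for y in range(ys.min(),ys.max()+1,6): q=xs[ys==y];print(y,q.min(),q.max(),end="; ")
g=cv2.inRange(hs,(40,60,15),(90,255,255));g[:, :250]=0;g[:,420:]=0;g[200:]=0
for kk in cv2.findContours(g,0,2)[0]:
    if cv2.contourArea(kk)>15: print("green",cv2.boundingRect(kk))
print("ledge expect",[proj(c,np.array(X)).round(1).tolist() for X in([.5358,.3321,.0729],[.5681,.2259,.0777])])
p=cur()[0];print(p,state()["contact_force"])
```

```text
[[328, 99], [323, 104], [325, 226], [332, 227], [335, 102], [340, 101]] (323, 99, 18, 129)
expect [[330.6, 225.0], [331.5, 97.1], [328.5, 96.4]]
99 328 330; 105 324 335; 111 324 335; 117 324 335; 123 324 335; 129 324 335; 135 324 335; 141 324 335; 147 324 335; 153 324 335; 159 324 335; 165 324 335; 171 324 335; 177 309 335; 183 324 334; 189 324 334; 195 324 334; 201 325 334; 207 325 334; 213 325 334; 219 325 334; 225 325 334; green (336, 102, 9, 81)
ledge expect [[325.8, 100.0], [327.1, 182.7]]
[0.45525453 0.2284569  0.35328612] [-0.217766    0.28920084 -0.05108056]
```

The plate sits on the ledge within about 2–3 mm of centre and leans on both uprights as predicted. The gripper is clear, so I'm handing in.

```bash
python3 -c "
from station import *
print(hand_in())"
```

```text
the job is handed in; nothing more can be done
None
```

The job is handed in at about 19 s of the 61 s allowed: the yellow plate was held at the scanner for over 2 s about 100 mm from the window, and it now leans on the large easel's ledge, label away from the robot, about 2–3 mm off centre and released; I did not re-check the other objects at the end, but neither they nor the other plates were knowingly touched.

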